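# Load the tube block into the bench mixer

### The arm

A 6-joint arm with a two-finger parallel gripper is mounted at the origin on the work surface. World frame = base frame: x ahead of the robot, y to its left, z up, the work surface at z = 0. Lengths are in m, angles in rad, forces in N, time in s.
With the tool pointing down it reaches from about 0.425 to 0.95 m from the base axis. Payload 3.5 kg.
Tool frame: the origin (TCP) lies midway between the tips of the shut fingers; the grasp point (between the pads) lies 19 mm behind it; z points along the fingers, y is the direction in which the jaws open and shut (so a half turn about z gives the same grasp; the last joint's range is limited). The gripper opens to 85 mm and grips with 20 to 120 N. Pads are 22 mm wide; open, the fingers measure 114 mm over their backs; the gripper's body (76 mm by 85 mm) begins 54 mm behind the grasp point. The pads swing forward as they close: fully open they stand 13 mm farther back than shut.
Start: joints at [0.984, 0.286, 1.577, -0, 1.279, -0.15], TCP at [0.286, 0.612, 0.231] pointing down, gripper open.
Joint ranges: [-2.77, 2.77], [-0.9, 2.22], [0.21, 2.48], [-1.53, 4.67], [0.24, 2.81], [-2.84, 2.84]. Speed limits (rad/s): [2.79, 2.79, 3.14, 3.14, 3.14, 3.14].

### API

Orientations are given as a unit quaternion [x, y, z, w].
In Python, from plant import * gives the robot as it stands.
- The arm moves only by the shell command python3 -m jog 'ROWS' [FORCE]. ROWS is a JSON object of lists of equal length, an entry for each row: "travel": the shift along the world's x, y, z in mm, a list of three; "dr": the turn, a rotation vector about the world's x, y, z in degrees, a list of three; "jaw": the closure in counts, from 0 (fully open) to 255 (shut). In form: {"travel": [[x, y, z], ...], "dr": [[wx, wy, wz], ...], "jaw": [jaw, ...]}. A call has 1 to 5 rows; each row shifts and turns the commanded pose from where the row before left it; what a row does not reach is not made up. A row lasts 1/12 s, in which the tool goes at most 41.7 mm and 7.16 degrees, less where a joint would pass 70% of its speed; a pose out of reach is approached as far as the arm can. A call is refused whole if a number of a shift passes 41.7 or a number of a turn 7.16, either way. A call with a gripper value outside its range is refused whole. The fingers move at their own pace and stop on an object; FORCE is the grip in N (left out, the last holds). Time passes only in rows, so rows that do not move let the fingers close. It gives the time, the measured TCP pose, the force and the opening at its end, in the units of the state.
- get_state(): the state, without advancing time (a new reading comes with each control period).
- read_camera(name): name is "side" or "top" or "wrist"; returns the picture (384x512x3 uint8, red, green, blue); there is no depth.
- camera_info(name): a dict with "K" (3x3 intrinsics, pixels), "k1" (the pictures are not rectified: a ray, as slopes to the right and down, at radius r is drawn at 1 + k1 r^2 times it, then the intrinsics apply), "R" (3x3) and "t" (3): a world point X has camera coordinates R X + t; the wrist camera has in their place "mount" (4x4, takes a point from camera to tool coordinates, whose origin is the TCP and whose axes are the flange's). Camera axes: x right, y down, z forward; pixel columns grow to the right and rows downward; lengths in m; the calibration is good to about 2 mm. A picture is of the moment at which its call begins: read the wrist's pose just before it. camera_info takes no time and is no camera call.
- sign_off(): hands the job in, once; it reports no verdict.
The state is a dict: "time": time; "qpos": joint angles; "dq": joint speeds; "joint_efforts": joint torques, N m; "eef_pos": TCP position; "tcp_rot": TCP orientation; "contact_force": force on the tool from outside, world axes, zero at the start; "wrist_torque": the same for the moment, N m; "opening": opening from 0.0 (shut) to 1.0 (fully open).
Only numpy, scipy, OpenCV 4.12 (cv2) and the standard library are available. Lean on these libraries where they do the work, as an engineer would, in place of code of your own. Each camera call takes 0.05 s, during which the arm holds its last target. There are 200 camera calls.

### The job

Load the aluminium tube block into the bed of the bench mixer: tuck its thin tongue under the fixed lip, then lower the opposite edge until the block lies flat on the bed inside the far sill. Then swing the mixer's keeper arm fully round over the block so that it is held down, and let go. Do not tip the block steeply, and leave the other things on the table where they are.

Things in the scene. Friction and masses are not known exactly. Their poses are not given: they have to be found in the camera images.
- handle (a point): Centre of the handle bar of the loose aluminium tube block (0.3 to 0.55 kg), which starts flat on the table. Axes: x from its tongue to its plain edge, y along the bar, z up. The bar is 12 mm thick (x), 76 long (y), 16 high, on two legs at y = +-34. This point is 43 mm above the block's underside; the bar's underside is 22 mm above the slab's top.
- tongue_edge (a point): Middle of the lower edge of the block's tongue: on the underside, 80 mm in -x and 43 mm below the handle point, same axes. The tongue, 26 mm long (x), 70 wide, 6 thick, level with the underside, is the block's -x end; the rest is a slab 114 long (x), 96 wide (y), 14 thick, with tube caps up to 5 mm above it. The block is 140 mm long in all.
- plain_edge (a point): Middle of the lower edge of the block's other, plain end: on the underside, 60 mm in +x and 43 mm below the handle point, same axes.
- bed (a point): Bench mixer, a white fixed box 230 x 160 mm with a dark steel bed on top, 60 mm above the table. This point is the middle of the bed's upper face, where the middle of the block's underside (half-way between its edge points) belongs, its axes parallel to these: x from the lip to the far sill, y to the left, z up. Yaw within 0.25 rad of world.
- lip (a point): Middle of the free edge of the lip's flat underside: bed frame x = -60 mm, 12 mm above the bed. The lip is a steel overhang, 104 mm wide (y), clear height 12 mm, with its back wall at x = -72; beyond the free edge an upturned strip rises to x = -53. The tongue goes in here first, the plain edge raised (6 to 10 degrees suits); the block cannot go in flat.
- sill (a point): Middle of the top of the far sill's inner face: bed frame x = +72 mm, 8 mm above the bed; so the loaded block has 2 mm to spare at either end. Side rails 8 mm high, x = -33 to 57 in the bed's frame, leave 4 mm on either side of the slab.
- keeper_pivot (a point): Vertical pivot axis of the keeper arm, at x = 94, y = 30 mm in the bed's frame, 20 mm above the bed.
- keeper_knob (a point): Upright black round knob, 14 mm in diameter, on the end of the flat steel keeper arm, 50 mm from the pivot axis. This point is on its axis, 41 mm above the bed; it can be grasped from 23 to 55 mm above the bed. The arm (16 mm wide) swings level, 17 to 23 mm above the bed, 3 mm over a loaded block. y points from pivot to knob.
- keeper (a joint): Angle of the keeper arm, rad, about the upward axis: 0 = arm along the bed's +y (open, clear of the block), growing anticlockwise seen from above; 1.57 = stop, arm along the bed's -x, over the block. Range -0.7 to 1.57; starts between -0.6 and 0.15, stays where it is left (about 1 N to move it at the knob).
- foil_jar_a: Foil-covered jar, 64 mm in diameter, 80 high, standing on the table near its middle line, to be left alone. Origin at the centre of its underside.
- foil_jar_b: A second such jar, farther from the robot, to be left alone.
- tip_box: Tip box 82 x 118 x 53 mm with a yellow deck, to be left alone. Origin at the centre of its underside.
- clear_tray: Clear open tray 100 x 150 x 45 mm, to be left alone. Origin at the centre of its underside.
- reagent: Amber bottle, 64 mm in diameter, 130 high, to be left alone. Origin at the centre of its underside.
- tube_rack: Low rack 200 x 70 mm with tubes, 48 high, to be left alone. Origin at the centre of its underside.
- spatula: Steel spatula 160 mm long lying on the table, to be left alone.
Mind the look-alikes: they are no part of the job. Leave any red or turquoise look-alike of the part that bears handle alone.

How it is judged:
By the outcome, as a careful person would: the job done as asked, in the order asked, and still so for the second after the job is handed in, with the robot touching nothing.
It also fails if it takes over 54 s, if anything falls off the work surface, if the arm or the gripper's body presses on something with over 40 N, if the wrist force passes 120 N, or if a joint passes its speed limit or range.

## Working session

There is one attempt and no reset: what is moved stays moved. The work goes in short steps, Python scripts to look and compute and a shell command to move; the robot and the scene stay as the last step left them, time stands still between calls to the robot, and variables do not carry over. Pictures are saved under pics/ and viewed, about 8 in all and at most 12, crops included, and the job is handed in when it is done.

```bash
mkdir -p pics; python3 - <<'E'
from plant import *
import cv2,numpy as np
s=get_state();print(s)
for n in("top","side"):
    im=read_camera(n);cv2.imwrite(f"pics/{n}0.png",im[:,:,::-1])
    cv2.imwrite(f"pics/{n}0v.png",cv2.resize(im[:,:,::-1],(800,600),interpolation=cv2.INTER_CUBIC))
    print(n,camera_info(n))
print(camera_info("wrist"))
E
```

```text
{'time': 0.0, 'qpos': array([ 9.84021593e-01,  2.87168951e-01,  1.57820027e+00, -2.28315689e-05,
        1.27859001e+00, -1.49993229e-01]), 'dq': array([-0.00110724,  0.00037234, -0.00118397,  0.00115218, -0.00208256,
       -0.00127355]), 'joint_efforts': array([-1.71720940e-04, -4.05977619e+01, -2.92630237e+01, -6.41559927e-05,
        5.81781613e-03,  1.03426319e-05]), 'eef_pos': array([0.28514358, 0.61108135, 0.22993239]), 'tcp_rot': array([ 2.16655506e-01,  9.76247403e-01, -1.10783596e-03, -4.15916581e-04]), 'contact_force': array([-0.74660049,  0.36334838,  0.17610616]), 'wrist_torque': array([-0.00822798, -0.01405151, -0.01414712]), 'opening': 0.9965108639172616}
top {'K': array([[495.41829587,   0.        , 255.31712809],
       [  0.        , 495.41829587, 190.992576  ],
       [  0.        ,   0.        ,   1.        ]]), 'k1': -0.02630213827863984, 'R': array([[-0.00726744, -0.99989468, -0.01256199],
       [-0.98800338,  0.0091178 , -0.15416285],
       [ 0.15426115,  0.01129092, -0.98796559]]), 't': array([0.01192547, 0.560447  , 1.65536736])}
side {'K': array([[350.5120
[... 209 characters left out ...]
.01590279],
       [-0.30938508, -0.5867499 , -0.7483351 ],
       [ 0.32772997,  0.67294234, -0.66313021]]), 't': array([-0.4950828 ,  0.23580754,  0.92463161])}
{'K': array([[277.49488615,   0.        , 253.23844025],
       [  0.        , 277.49488615, 190.74084703],
       [  0.        ,   0.        ,   1.        ]]), 'k1': -0.042106909558165, 'mount': array([[-6.54206734e-04, -9.46550274e-01, -3.22555656e-01,
         8.23940277e-02],
       [ 9.99999776e-01, -5.72755789e-04, -3.47426672e-04,
        -4.82370941e-04],
       [ 1.44111193e-04, -3.22555811e-01,  9.46550436e-01,
        -1.41356273e-01],
       [ 0.00000000e+00,  0.00000000e+00,  0.00000000e+00,
         1.00000000e+00]])}
```

View pics/top0v.png

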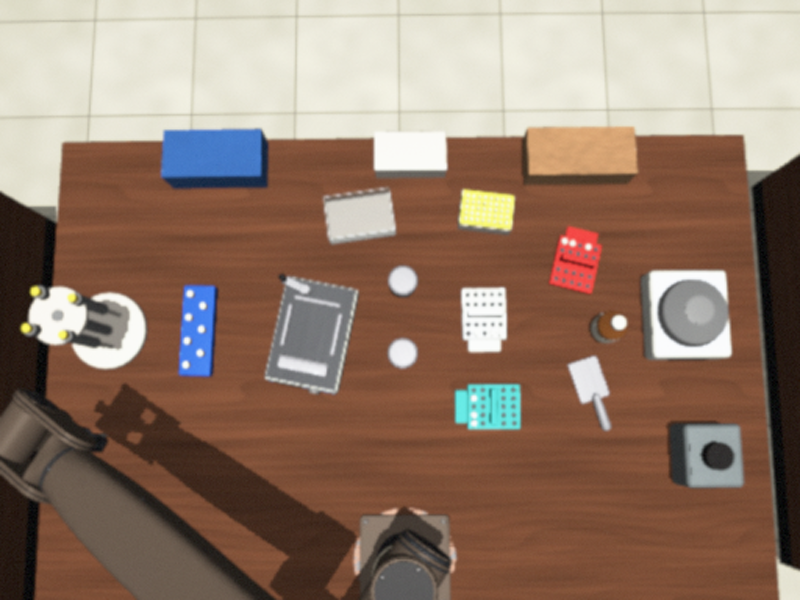

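View pics/side0v.png

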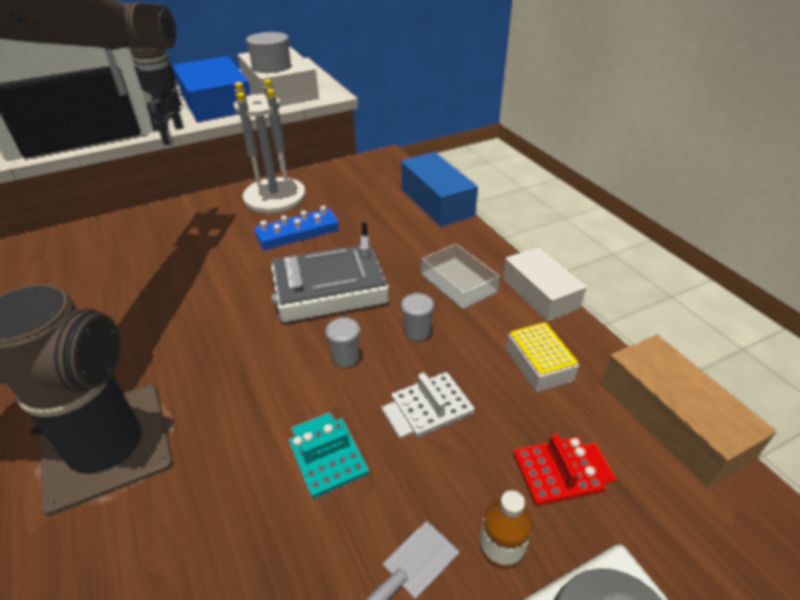

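Top view (800×600): the white block is at (484,317) with its tongue toward the robot. The mixer is at (312,335), with its lip at (302,365), nearest the robot, and the keeper knob at (283,278). The red and turquoise blocks are look-alikes. The jars stand at (402,280) and (402,352), between the block and the mixer.

```bash
cat > h.py <<'E'
from plant import *
import cv2,numpy as np
from scipy.spatial.transform import Rotation as Ro
def cam(n,s=None):
    c=camera_info(n)
    if n=="wrist":
        T=np.eye(4);T[:3,:3]=Ro.from_quat(s["tcp_rot"]).as_matrix();T[:3,3]=s["eef_pos"]
        W=np.linalg.inv(T@c["mount"]);c["R"],c["t"]=W[:3,:3],W[:3,3]
    return c
def rays(c,px):
    K=c["K"];p=(np.atleast_2d(px)-K[:2,2])/K[0,0];u=p.copy()
    for _ in range(20):u=p/(1+c["k1"]*(u**2).sum(1,keepdims=True))
    return np.c_[u,np.ones(len(u))]@c["R"],-c["R"].T@c["t"]
def onz(c,px,z):
    d,o=rays(c,px);return (o+d*((z-o[2])/d[:,2])[:,None])[:,:2]
def proj(c,X):
    q=np.atleast_2d(X)@c["R"].T+c["t"];u=q[:,:2]/q[:,2:];u=u*(1+c["k1"]*(u**2).sum(1,keepdims=True))
    return u*c["K"][0,0]+c["K"][:2,2]
E
python3 - <<'E'
from h import *
im=cv2.imread("pics/top0.png");c=cam("top");hsv=cv2.cvtColor(im,cv2.COLOR_BGR2HSV)
s=1.5625
def reg(mask,box,z):
    m=np.zeros_like(mask);x0,y0,x1,y1=[int(v/s) for v in box];m[y0:y1,x0:x1]=mask[y0:y1,x0:x1]
    m=cv2.morphologyEx(m,cv2.MORPH_CLOSE,np.ones((5,5)))
    k=max(cv2.findContours(m,0,2)[0],key=cv2.contourArea)
    w=onz(c,k[:,0].astype(float),z).astype(np.float32)
    r=cv2.minAreaRect(w);print(r,w.min(0),w.max(0));return w
light=((hsv[...,1]<70)&(hsv[...,2]>110)).astype(np.uint8)*255
reg(light,(450,275,525,365),.014)
non=((hsv[...,1]<90)).astype(np.uint8)*255
reg(non,(255,265,370,405),.06)
print("knob",onz(c,[283/s,277/s],.115),"lip bar",onz(c,np.array([[279,361],[327,370]])/s,.075))
for n,p in dict(ja=(402,352),jb=(402,280)).items(): print(n,onz(c,np.array(p)/s,.08))
E
```

```text
((0.5182009935379028, -0.180315762758255), (0.10095123201608658, 0.14777080714702606), 88.88040924072266) [ 0.44440582 -0.2315369 ] [ 0.59131694 -0.12921575]
((0.47977957129478455, 0.20335960388183594), (0.17770226299762726, 0.24261429905891418), 78.84969329833984) [0.3531908  0.09655681] [0.61226887 0.29810306]
knob [[0.59751032 0.25144726]] lip bar [[0.42291817 0.26370496]
 [0.40299501 0.16102729]]
ja [[0.43959381 0.00121086]]
jb [[ 5.94958405e-01 -1.25465712e-05]]
```

```bash

python3 -m jog '{"travel":[[15,-37.7,-2],[15,-37.7,-2],[15,-37.7,-2],[15,-37.7,-2],[15,-37.7,-2]],"dr":[[0,0,-5.85],[0,0,-5.85],[0,0,-5.85],[0,0,-5.85],[0,0,-5.85]],"jaw":[0,0,0,0,0]}' | tail -c 300
python3 -m jog '{"travel":[[15,-37.7,-2],[15,-37.7,-2],[15,-37.7,-2],[15,-37.7,-2],[15,-37.7,-2]],"dr":[[0,0,-5.85],[0,0,-5.85],[0,0,-5.85],[0,0,-5.85],[0,0,-5.85]],"jaw":[0,0,0,0,0]}' | tail -c 300
python3 -m jog '{"travel":[[15,-37.7,-2],[15,-37.7,-2],[15,-37.7,-2],[0,0,0],[0,0,0]],"dr":[[0,0,-5.85],[0,0,-5.85],[0,0,-5.85],[0,0,0],[0,0,0]],"jaw":[0,0,0,0,0]}'
python3 - <<'E'
from h import *
import pickle
s=get_state();im=read_camera("wrist")[:,:,::-1]
pickle.dump(s,open("w1.pkl","wb"));cv2.imwrite("pics/w1.png",im)
cv2.imwrite("pics/w1v.png",cv2.resize(im,(800,600),interpolation=cv2.INTER_CUBIC))
print(s["eef_pos"],s["tcp_rot"],s["time"])
E
```

```text
time: 0.52
eef_pos: [0.3604, 0.4213, 0.2206]
tcp_rot: [0.458, 0.889, -0.0, -0.0]
contact_force: [0.8, 0.5, 0.6]
opening: 1.0
time: 0.93
eef_pos: [0.4354, 0.2327, 0.2109]
tcp_rot: [0.668, 0.744, -0.0, -0.0]
contact_force: [0.6, 0.4, -0.1]
opening: 1.001
time: 1.35
eef_pos: [0.4808, 0.1196, 0.2048]
tcp_rot: [0.773, 0.634, -0.0, -0.0]
contact_force: [0.7, -0.3, 0.3]
opening: 1.002
[0.4807531 0.1196321 0.2047768] [ 7.73306377e-01  6.34032225e-01 -4.24459586e-04 -4.53075420e-04] 1.35
```

View pics/w1v.png

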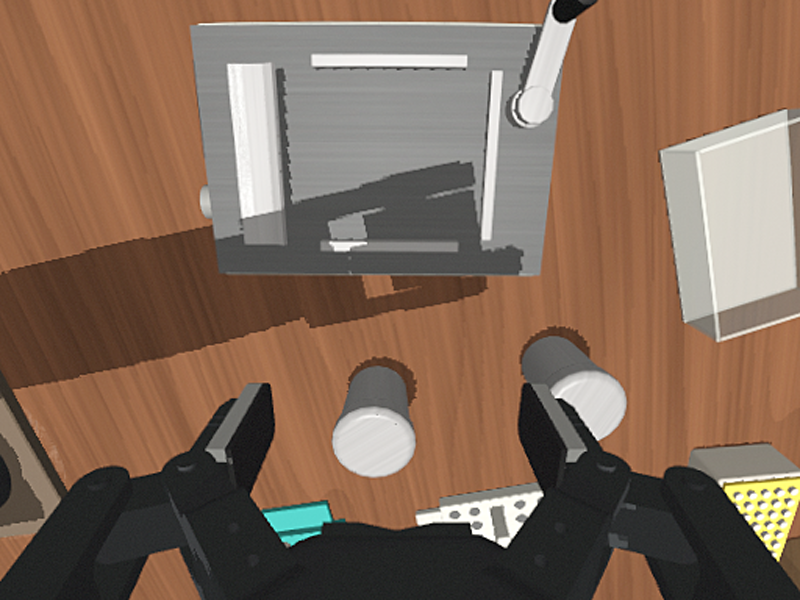

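Wrist view (800×600): the plate corners are at (191,25), (540,25), (540,274) and (219,274). The sill's inner edge runs (491,70)–(483,240), the rails lie at y≈61 and y≈246, and the lip is at x≈228–285. The pivot is at (532,106) and the knob at (575,5), so the arm is open.

```bash
python3 - <<'E'
from h import *
import pickle
s=pickle.load(open("w1.pkl","rb"));c=cam("wrist",s);k=1.5625
P=lambda L,z:onz(c,(np.array(L,float)+.5)/k-.5,z)
q=P([(191,25),(540,25),(540,274),(219,274)],.06)
print(q,"sides",np.linalg.norm(q-np.roll(q,-1,0),axis=1))
sill=P([(491,70),(483,240)],.068); rl=P([(312,66),(467,67)],.068); rr=P([(322,241),(458,242)],.068)
for n,l in dict(sill=sill,rl=rl,rr=rr).items():
    d=l[1]-l[0];print(n,l,np.linalg.norm(d),np.degrees(np.arctan2(d[1],d[0])))
print("pivot",P([(533,105)],.086),"knob top",P([(575,4)],.115))
# bed frame from yaw mean
for y in (-10,-10.7,-11.4):
    u=np.array([np.cos(np.radians(y)),np.sin(np.radians(y))]);v=np.array([-u[1],u[0]])
    print(y,"sill x",sill@u,"rail y",rl@v,rr@v,"rail ends x",rl@u,rr@u,"plate",q.mean(0),"bed o",u*((sill@u).mean()-.072)+v*((rl@v).mean()+(rr@v).mean())/2)
E
```

```text
[[0.39334269 0.29476878]
 [0.59375624 0.25366754]
 [0.57859505 0.10266062]
 [0.36182369 0.14601157]] sides [0.20458471 0.15176611 0.22106362 0.15205971]
sill [[0.56038017 0.2340792 ]
 [0.54194036 0.13557795]] 0.10021238636253116 -100.60325905593936
rl [[0.45889372 0.25659083]
 [0.54690054 0.23829842]] 0.08988778114705509 -11.7418704370495
rr [[0.43923402 0.15543115]
 [0.52578937 0.13743426]] 0.08840654208469902 -11.745783196377557
pivot [[0.57695716 0.20989392]] knob top [[0.59259773 0.24933273]]
-10 sill x [0.51121931 0.5101642 ] rail y [0.3323787  0.32964641] [0.22934199 0.22664869] rail ends x [0.40736556 0.49721181] [0.40557073 0.49393624] plate [0.48187942 0.19927713] bed o [0.48056239 0.19907963]
-10.7 sill x [0.50717603 0.50734523] rail y [0.33733068 0.33569625] [0.23427974 0.2326662 ] rail ends x [0.40327449 0.49314741] [0.40273859 0.49113041] plate [0.48187942 0.19927713] bed o [0.48060639 0.19922461]
-11.4 sill x [0.50305705 0.50445053] rail y [0.34223231 0.34169597] [0.23918251 0.23864897] rail ends x [0.39912322 0.48900941] [0.39984634 0.48825127] plate [0.48187942 0.19927713] bed o [0.48064338 0.1993706 ]
```

```bash

python3 -m jog '{"travel":[[4,-37,0],[4,-37,0],[4,-37,0],[4,-37,0],[4,-37,0]],"dr":[[0,0,2.5],[0,0,2.5],[0,0,2.5],[0,0,2.5],[0,0,2.5]],"jaw":[0,0,0,0,0]}' | tail -c 300
python3 -m jog '{"travel":[[4,-37,0],[4,-37,0],[4,-37,0],[4,-37,0],[4,-37,0]],"dr":[[0,0,0],[0,0,0],[0,0,0],[0,0,0],[0,0,0]],"jaw":[0,0,0,0,0]}' >/dev/null
python3 -m jog '{"travel":[[0,0,-20],[0,0,0],[0,0,0]],"dr":[[0,0,0],[0,0,0],[0,0,0]],"jaw":[0,0,0]}'
python3 - <<'E'
from h import *
import pickle
s=get_state();im=read_camera("wrist")[:,:,::-1]
pickle.dump(s,open("w2.pkl","wb"));cv2.imwrite("pics/w2.png",im)
cv2.imwrite("pics/w2v.png",cv2.resize(im,(800,600),interpolation=cv2.INTER_CUBIC))
print(s["eef_pos"],Ro.from_quat(s["tcp_rot"]).as_matrix())
E
```

```text
time: 1.82
eef_pos: [0.5004, -0.063, 0.2053]
tcp_rot: [0.696, 0.718, 0.0, -0.0]
contact_force: [0.8, 0.2, -0.5]
opening: 1.001
time: 2.48
eef_pos: [0.52, -0.2462, 0.1836]
tcp_rot: [0.698, 0.717, -0.0, -0.002]
contact_force: [0.5, 0.5, 0.8]
opening: 1.006
[ 0.51998138 -0.24624642  0.18356635] [[-0.0269438   0.9996308  -0.00350597]
 [ 0.99963181  0.02695475  0.00311327]
 [ 0.00320662 -0.00342079 -0.99998901]]
```

View pics/w2v.png

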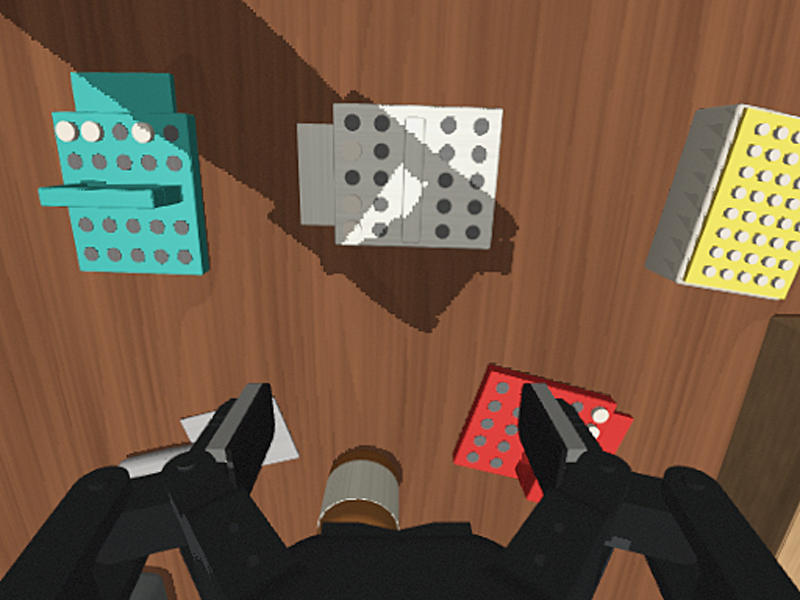

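The block fills the picture centre: slab corners at (334,103), (502,109), (490,249) and (334,247), tongue edge at (297,123)–(301,223), and bar (404..425,117) to (402..421,242).

```bash
python3 - <<'E'
from h import *
import pickle
s=pickle.load(open("w2.pkl","rb"));c=cam("wrist",s);k=1.5625
P=lambda L,z:onz(c,(np.array(L,float)+.5)/k-.5,z)
q=P([(334,103),(502,109),(490,249),(334,247)],.014);print("slab",q,np.linalg.norm(q-np.roll(q,-1,0),axis=1))
for a in range(4):
    d=q[(a+1)%4]-q[a];print(np.degrees(np.arctan2(d[1],d[0])))
t=P([(297,123),(301,223)],.006);d=t[0]-t[1];print("tongue",t,np.linalg.norm(d),np.degrees(np.arctan2(*d[::-1])))
b=P([(404,117),(425,117),(421,242),(402,242)],.051);print("bar",b,b.mean(0))
d=b[:2].mean(0)-b[2:].mean(0);print(np.linalg.norm(d),np.degrees(np.arctan2(*d[::-1])))
E
```

```text
slab [[ 0.47562227 -0.13378903]
 [ 0.58737447 -0.13441548]
 [ 0.58798901 -0.22944055]
 [ 0.47405403 -0.23111104]] [0.11175395 0.09502706 0.11394722 0.09733465]
-0.32117902233617673
-89.62946662562638
-179.15999995833658
89.0768188016517
tongue [[ 0.44873213 -0.14634617]
 [ 0.44883355 -0.21545771]] 0.06911162031625707 90.08408100974901
bar [[ 0.52192545 -0.14409846]
 [ 0.53428193 -0.1437598 ]
 [ 0.53517219 -0.21839428]
 [ 0.52302039 -0.21873043]] [ 0.52859999 -0.18124574]
0.07463982449564345 90.761969396324
```

```bash

python3 -m jog '{"travel":[[4,32,0],[4.5,32.5,0],[0,0,-38],[0,0,-38],[0,0,-38]],"dr":[[0,0,-1.2],[0,0,0],[0,0,0],[0,0,0],[0,0,0]],"jaw":[0,0,0,0,0]}' 60| tail -c 300
python3 -m jog '{"travel":[[0,0,-20],[0,0,-14],[0,0,-9],[0,0,0],[0,0,0]],"dr":[[0,0,0],[0,0,0],[0,0,0],[0,0,0],[0,0,0]],"jaw":[60,100,130,150,150]}'
python3 - <<'E'
from h import *
s=get_state();print(s["eef_pos"],Ro.from_quat(s["tcp_rot"]).as_matrix())
im=read_camera("wrist")[:,:,::-1]
cv2.imwrite("pics/w3v.png",cv2.resize(im,(640,480)))
E
```

```text
time: 2.95
eef_pos: [0.5307, -0.1818, 0.0726]
tcp_rot: [0.704, 0.71, 0.001, 0.002]
contact_force: [0.5, -0.6, -0.3]
opening: 1.002
time: 3.37
eef_pos: [0.5297, -0.1833, 0.0292]
tcp_rot: [0.705, 0.709, 0.0, 0.0]
contact_force: [-0.2, 0.6, 0.5]
opening: 0.414
[ 0.52972203 -0.18326264  0.02923079] [[-5.55459934e-03  9.99984162e-01  9.06429427e-04]
 [ 9.99984470e-01  5.55500788e-03 -4.48816607e-04]
 [-4.53844721e-04  9.03922354e-04 -9.99999488e-01]]
```

View pics/w3v.png

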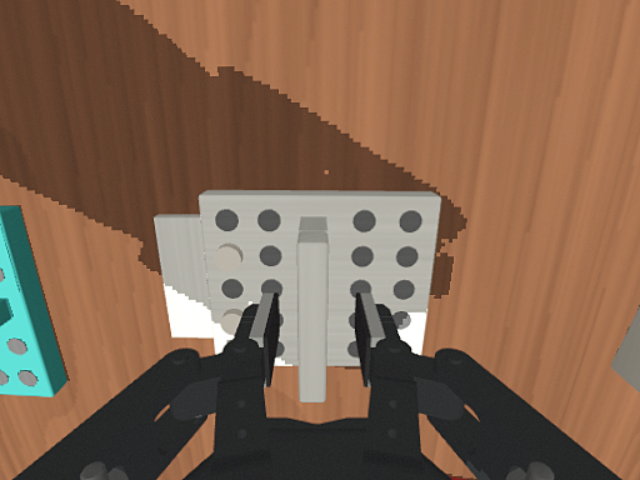

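The bar lies centred between the pads, so I lower 3 mm and close.

```bash

python3 -m jog '{"travel":[[0,0,-3],[0,0,0],[0,0,0],[0,0,0],[0,0,0]],"dr":[[0,0,0],[0,0,0],[0,0,0],[0,0,0],[0,0,0]],"jaw":[180,255,255,255,255]}' 80
python3 -m jog '{"travel":[[0,0,0],[0,0,0],[0,0,0],[0,0,10],[0,0,30]],"dr":[[0,0,0],[0,0,0],[0,0,0],[0,0,0],[0,0,0]],"jaw":[255,255,255,255,255]}'
python3 -m jog '{"travel":[[0,0,30],[0,0,30],[0,0,30],[0,0,0],[0,0,0]],"dr":[[0,0,0],[0,0,0],[0,0,0],[0,0,0],[0,0,0]],"jaw":[255,255,255,255,255]}'
python3 - <<'E'
from h import *
import pickle
s=get_state();im=read_camera("wrist")[:,:,::-1];print(s["eef_pos"],Ro.from_quat(s["tcp_rot"]).as_matrix())
pickle.dump(s,open("w4.pkl","wb"));cv2.imwrite("pics/w4.png",im)
cv2.imwrite("pics/w4v.png",cv2.resize(im,(800,600),interpolation=cv2.INTER_CUBIC))
E
```

```text
time: 3.83
eef_pos: [0.5293, -0.1843, 0.0266]
tcp_rot: [0.706, 0.709, -0.0, 0.0]
contact_force: [-4.1, 1.5, 6.6]
opening: 0.125
time: 4.25
eef_pos: [0.5245, -0.1816, 0.0602]
tcp_rot: [0.706, 0.708, -0.002, -0.006]
contact_force: [0.0, 0.5, -5.4]
opening: 0.123
time: 4.67
eef_pos: [0.5298, -0.1844, 0.1568]
tcp_rot: [0.706, 0.708, 0.001, 0.002]
contact_force: [-0.9, -0.9, -5.1]
opening: 0.122
[ 0.52981854 -0.18441687  0.15675902] [[-0.00377412  0.99998618  0.00365948]
 [ 0.99999104  0.00378111 -0.00190593]
 [-0.00191974  0.00365226 -0.99999149]]
```

View pics/w4v.png

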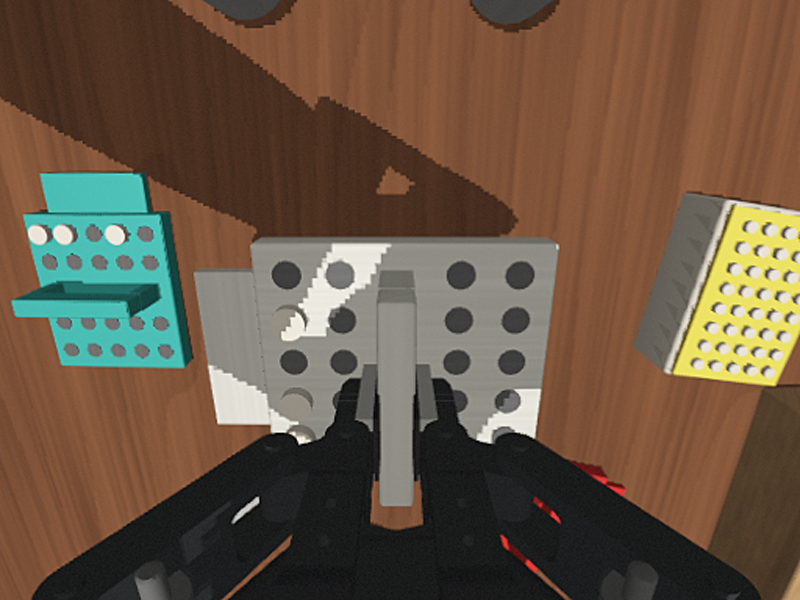

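The block is gripped level, its slab +y face at rows 238–247, spanning x≈254–558; tongue edge at x≈195–217. Next I work out the block's position in the tool and the travel to the bed.

```bash
python3 - <<'E'
from h import *
import pickle
s=pickle.load(open("w4.pkl","rb"));k=1.5625
s2=dict(s);s2["eef_pos"]=np.zeros(3);s2["tcp_rot"]=[0,0,0,1.]
c=cam("wrist",s2)
P=lambda L,z:onz(c,(np.array(L,float)+.5)/k-.5,z)
# tool frame: z ahead; slab top at +.0126, underside +.0266
print("top edge",P([(256,247),(556,247)],.0126)*1e3,"bottom edge",P([(253,239),(559,239)],.0266)*1e3)
print("tongue edge",P([(195,271),(217,425)],.0206)*1e3)
print("bar top end",P([(378,302),(415,302),(380,505),(412,505)],-.0244)*1e3)
E
```

```text
top edge [[ 49.63614994 -50.17947991]
 [ 49.62277648  58.61589671]] bottom edge [[ 49.84298718 -55.67940379]
 [ 49.82943058  64.69703853]]
tongue edge [[ 38.5097966  -77.88133847]
 [-32.23862198 -79.00795384]]
bar top end [[ 41.49937692  -4.52234886]
 [ 41.49750765   6.05692037]
 [-32.66470961  -4.93631353]
 [-32.65710612   6.09128699]]
```

```bash

python3 -m jog '{"travel":[[-1.6,37.4,5],[-1.6,37.4,5],[-1.6,37.4,5],[-1.6,37.4,5],[-1.6,37.4,3]],"dr":[[0,0,-2.3],[0,0,-2.3],[0,0,-2.3],[0,0,-2.3],[0,0,-2.3]],"jaw":[255,255,255,255,255]}'
python3 -m jog '{"travel":[[-1.6,37.4,0],[-1.6,37.4,0],[-1.6,37.4,0],[-1.6,37.4,0],[-1.6,37.4,0]],"dr":[[0,0,0],[0,0,0],[0,0,0],[0,0,0],[0,0,0]],"jaw":[255,255,255,255,255]}'
python3 -m jog '{"travel":[[0,0,0],[0,0,0],[0,0,0],[0,0,0],[0,0,0]],"dr":[[-0.59,-2.94,0],[-0.59,-2.94,0],[-0.59,-2.94,0],[0,0,0],[0,0,0]],"jaw":[255,255,255,255,255]}'
cat > bed.py <<'E'
from h import *
O=np.array([.4806,.1993,.06]);B=Ro.from_euler("z",-11.3,degrees=True).as_matrix()
TIP=np.array([2.8,-79.5,26.6])  # tongue edge in the tool frame, mm
def where(s=None):
    s=s or get_state();Rt=Ro.from_quat(s["tcp_rot"]).as_matrix()
    tip=(B.T@(s["eef_pos"]-O))*1e3+B.T@Rt@TIP
    ax=B.T@Rt[:,1]
    print("t %.2f tip bed mm"%s["time"],tip.round(1),"pitch %.2f yaw %.2f roll %.2f"%(np.degrees(np.arcsin(ax[2])),np.degrees(np.arctan2(ax[1],ax[0])),np.degrees(np.arcsin((B.T@Rt[:,0])[2]))),"F bed",(B.T@s["contact_force"]).round(1),"op",round(s["opening"],3))
    return tip
def step(dx,dy,dz): print("bed",(dx,dy,dz),"-> world mm",(B@[dx,dy,dz]).round(1))
E
python3 -c "
from bed import *
t=where()
step(*(np.array([-42,0,40])-t))"
```

```text
time: 5.13
eef_pos: [0.5187, 0.0049, 0.175]
tcp_rot: [0.774, 0.633, -0.002, -0.002]
contact_force: [1.5, -0.0, -3.9]
opening: 0.12
time: 5.55
eef_pos: [0.5103, 0.1914, 0.1742]
tcp_rot: [0.773, 0.634, -0.003, -0.002]
contact_force: [0.8, -0.1, -5.0]
opening: 0.12
time: 5.97
eef_pos: [0.5105, 0.1899, 0.1749]
tcp_rot: [0.771, 0.633, 0.047, 0.059]
contact_force: [-0.7, -0.2, -4.4]
opening: 0.123
t 5.97 tip bed mm [-43.4  -0.7  76.7] pitch 8.59 yaw 0.07 roll -0.14 F bed [-0.7 -0.3 -4.4] op 0.123
bed (np.float64(1.4296563426373794), np.float64(0.7476122903825599), np.float64(-36.70575264920831)) -> world mm [  1.5   0.5 -36.7]
```

```bash

python3 -m jog '{"travel":[[1.5,0.5,-18],[0,0,-19],[0,0,0],[0,0,0]],"dr":[[0,0,0],[0,0,0],[0,0,0],[0,0,0]],"jaw":[255,255,255,255]}'
python3 - <<'E'
from bed import *
import pickle
s=get_state();im=read_camera("wrist")[:,:,::-1];where(s)
pickle.dump(s,open("w5.pkl","wb"));cv2.imwrite("pics/w5.png",im)
sd=read_camera("side")[:,:,::-1]
a=cv2.resize(im,(800,600),interpolation=cv2.INTER_CUBIC)
c=cv2.resize(sd[115:235,140:300],(320,240),interpolation=cv2.INTER_CUBIC)
a[360:,480:]=c
cv2.imwrite("pics/w5v.png",a)
E
```

```text
time: 6.3
eef_pos: [0.5131, 0.1898, 0.1388]
tcp_rot: [0.771, 0.632, 0.047, 0.059]
contact_force: [-0.6, 0.5, -5.3]
opening: 0.124
t 6.30 tip bed mm [-40.9  -0.2  40.6] pitch 8.65 yaw -0.01 roll -0.13 F bed [-0.7  0.4 -5.3] op 0.124
```

View pics/w5v.png

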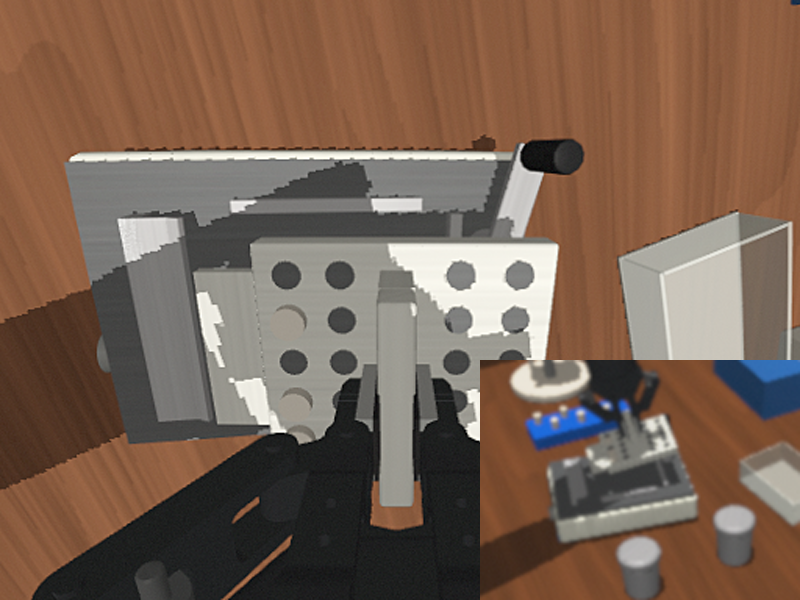

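The wrist view shows the block held over the bed, with the tongue just right of the lip strip (186–210, 213–420) and parallel to it. The left rail is at (231–422, 205) and the knob's top at (568,156). I check these against the bed frame.

```bash
python3 - <<'E'
from bed import *
import pickle
s=pickle.load(open("w5.pkl","rb"));c=cam("wrist",s);k=1.5625
def bp(L,z):
    w=onz(c,(np.array(L,float)+.5)/k-.5,z);return ((np.c_[w,np.full(len(w),z)]-O)@B*1e3).round(1)
print("rail inner (want x -33..57,y 52)",bp([(231,212),(422,212)],.068))
print("lip strip right edge (want x -53, y +-52)",bp([(187,216),(212,421)],.078))
k1=bp([(568,156)],.115);print("knob top",k1,"angle",np.arctan2(-(k1[0,0]-94),k1[0,1]-30))
E
```

```text
rail inner (want x -33..57,y 52) [[-32.3  53.    8. ]
 [ 57.9  50.9   8. ]]
lip strip right edge (want x -53, y +-52) [[-48.9  53.1  18. ]
 [-52.6 -51.6  18. ]]
knob top [[105.4  78.   55. ]] angle -0.2331798006468165
```

```bash
sed -i 's/-11.3/-12.0/' bed.py
python3 -m jog '{"travel":[[0,0,0],[-2,1,-15],[0,0,0],[0,0,0]],"dr":[[0,0,-0.7],[0,0,0],[0,0,0],[0,0,0]],"jaw":[255,255,255,255]}' >/dev/null
python3 -c "
from bed import *
t=where()
step(*(np.array([-50,0,11])-t));step(-6,0,-4);step(-7,0,-2);step(-6,0,-1.5)"
```

```text
t 6.73 tip bed mm [-42.    1.6  27.7] pitch 8.92 yaw 0.02 roll -0.04 F bed [-0.4 -1.1 -5.8] op 0.124
bed (np.float64(-8.005675111269227), np.float64(-1.635494644712282), np.float64(-16.677657611360395)) -> world mm [ -8.2   0.1 -16.7]
bed (-6, 0, -4) -> world mm [-5.9  1.2 -4. ]
bed (-7, 0, -2) -> world mm [-6.8  1.5 -2. ]
bed (-6, 0, -1.5) -> world mm [-5.9  1.2 -1.5]
```

```bash

python3 -m jog '{"travel":[[-4,0,-8],[-4,0,-8.5],[0,0,0],[0,0,0]],"dr":[[0,0,0],[0,0,0],[0,0,0],[0,0,0]],"jaw":[255,255,255,255]}' >/dev/null
python3 -c "from bed import *;where()"
python3 -m jog '{"travel":[[-3,0.6,-2],[-3,0.6,-2],[0,0,0],[0,0,0]],"dr":[[0,0,0],[0,0,0],[0,0,0],[0,0,0]],"jaw":[255,255,255,255]}' >/dev/null
python3 -c "from bed import *;where()"
python3 -m jog '{"travel":[[-3.4,0.7,-1],[-3.4,0.7,-1],[0,0,0],[0,0,0]],"dr":[[0,0,0],[0,0,0],[0,0,0],[0,0,0]],"jaw":[255,255,255,255]}' >/dev/null
python3 -c "from bed import *;where()"
```

```text
t 7.07 tip bed mm [-50.5  -0.3  10.2] pitch 8.87 yaw 0.04 roll -0.07 F bed [ 0.9 -0.2 -5.2] op 0.125
t 7.40 tip bed mm [-55.7   0.1   7.1] pitch 8.99 yaw 0.04 roll -0.01 F bed [ 0.2 -0.1 -4.6] op 0.122
t 7.73 tip bed mm [-62.8  -0.    5. ] pitch 8.98 yaw 0.04 roll -0.02 F bed [-0.3 -0.6 -5.7] op 0.123
```

```bash

python3 -m jog '{"travel":[[0,0,-2],[-2,0.4,0],[-2,0.4,0],[0,0,0]],"dr":[[0,0,0],[0,0,0],[0,0,0],[0,0,0]],"jaw":[255,255,255,255]}' >/dev/null
python3 -c "from bed import *;where()"
python3 -m jog '{"travel":[[-1.5,0.3,0],[0,0,-1],[0,0,0],[0,0,0]],"dr":[[0,0,0],[0,0,0],[0,0,0],[0,0,0]],"jaw":[255,255,255,255]}' >/dev/null
python3 - <<'E'
from bed import *
import pickle
s=get_state();im=read_camera("wrist")[:,:,::-1];where(s)
pickle.dump(s,open("w6.pkl","wb"));cv2.imwrite("pics/w6.png",im)
cv2.imwrite("pics/w6v.png",cv2.resize(im,(800,600),interpolation=cv2.INTER_CUBIC))
E
```

```text
t 8.07 tip bed mm [-67.   -0.1   2.9] pitch 8.95 yaw 0.03 roll -0.02 F bed [ 0.6  0.6 -6.2] op 0.122
t 8.40 tip bed mm [-68.1  -0.1   2.1] pitch 8.99 yaw 0.02 roll -0.01 F bed [ 0.8  0.3 -5.6] op 0.126
```

View pics/w6v.png

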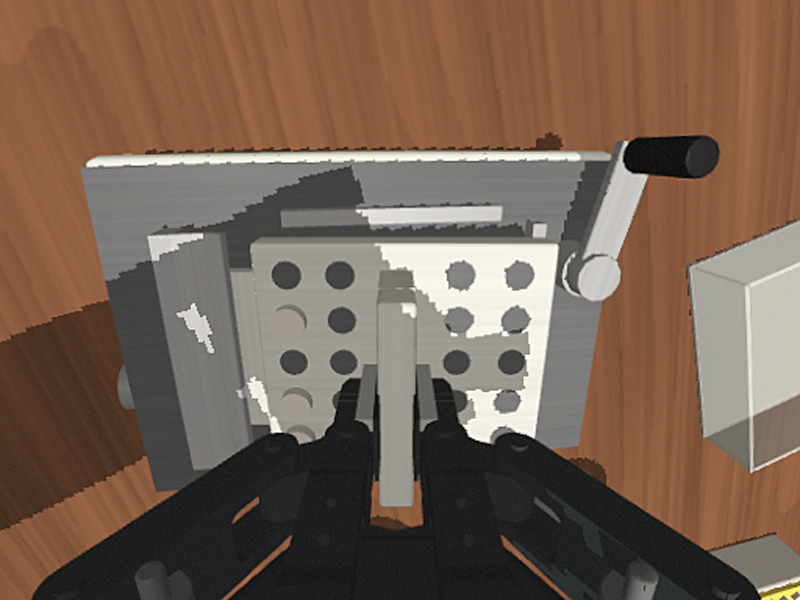

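The lip strip now covers the tongue: only about 20 px of it shows at (243,340), against 55 px before. I feel for the back wall and the bed.

```bash

python3 -m jog '{"travel":[[0,0,-1],[0,0,0],[0,0,0]],"dr":[[0,0,0],[0,0,0],[0,0,0]],"jaw":[255,255,255]}' >/dev/null
python3 -c "from bed import *;where()"
python3 -m jog '{"travel":[[-1.5,0.3,0],[0,0,0],[0,0,0]],"dr":[[0,0,0],[0,0,0],[0,0,0]],"jaw":[255,255,255]}' >/dev/null
python3 -c "from bed import *;where()"
python3 -m jog '{"travel":[[-1.5,0.3,0],[0,0,0],[0,0,0]],"dr":[[0,0,0],[0,0,0],[0,0,0]],"jaw":[255,255,255]}' >/dev/null
python3 -c "from bed import *;where()"
```

```text
t 8.70 tip bed mm [-68.1  -0.1   1. ] pitch 8.98 yaw 0.02 roll -0.02 F bed [-0.3 -0.3 -4. ] op 0.121
t 8.95 tip bed mm [-69.7  -0.1   1.1] pitch 8.99 yaw 0.03 roll -0.01 F bed [ 0.4 -0.1 -4.7] op 0.123
t 9.20 tip bed mm [-71.1  -0.    1.2] pitch 9.01 yaw 0.03 roll -0.00 F bed [-0.3 -0.4 -4.8] op 0.122
```

```bash

python3 -m jog '{"travel":[[-1,0.2,0],[0,0,0],[0,0,0]],"dr":[[0,0,0],[0,0,0],[0,0,0]],"jaw":[255,255,255]}' >/dev/null
python3 -c "from bed import *;where()"
python3 -m jog '{"travel":[[-1,0.2,0],[0,0,0],[0,0,0]],"dr":[[0,0,0],[0,0,0],[0,0,0]],"jaw":[255,255,255]}' >/dev/null
python3 -c "from bed import *;where()"
```

```text
t 9.45 tip bed mm [-71.3   0.1   1.4] pitch 9.11 yaw 0.04 roll 0.02 F bed [ 2.2  0.6 -4. ] op 0.121
t 9.70 tip bed mm [-71.6   0.1   1.7] pitch 9.20 yaw 0.05 roll 0.04 F bed [ 6.1  0.2 -4.8] op 0.121
```

```bash

python3 -m jog '{"travel":[[1.7,-0.35,0],[1.7,-0.35,0],[0,0,-1],[0,0,0],[0,0,0]],"dr":[[0,0,0],[0,0,0],[0,0,0],[0,0,0],[0,0,0]],"jaw":[255,255,255,255,255]}' >/dev/null
python3 -c "from bed import *;where()"
python3 -m jog '{"travel":[[0,0,-1],[0,0,0],[0,0,0]],"dr":[[0,0,0],[0,0,0],[0,0,0]],"jaw":[255,255,255]}' >/dev/null
python3 -c "from bed import *;where()"
```

```text
t 10.12 tip bed mm [-70.6  -0.3  -0.2] pitch 8.86 yaw 0.01 roll -0.05 F bed [-0.6  0.2 -3.8] op 0.123
t 10.37 tip bed mm [-70.1  -0.2  -0.8] pitch 8.92 yaw 0.03 roll -0.04 F bed [-1.5 -1.  -0.4] op 0.121
```

```bash

python3 -m jog '{"travel":[[0.6,-0.1,0.4],[1.9,-0.4,-3.95],[0,0,0],[0,0,0]],"dr":[[0,0,0],[0.62,2.93,0],[0,0,0],[0,0,0]],"jaw":[255,255,255,255]}' >/dev/null
python3 -c "from bed import *;where()"
python3 -m jog '{"travel":[[1.7,-0.35,-4.0],[0,0,0],[0,0,0]],"dr":[[0.62,2.93,0],[0,0,0],[0,0,0]],"jaw":[255,255,255]}' >/dev/null
python3 -c "from bed import *;where()"
python3 -m jog '{"travel":[[0.8,-0.15,-2.05],[0,0,0],[0,0,0]],"dr":[[0.31,1.47,0],[0,0,0],[0,0,0]],"jaw":[255,255,255]}' >/dev/null
python3 -c "from bed import *;where()"
```

```text
t 10.70 tip bed mm [-68.4   0.1  -0.5] pitch 6.08 yaw -0.02 roll 0.01 F bed [-0.4  0.8 -2.1] op 0.12
t 10.95 tip bed mm [-68.2   0.1  -0.4] pitch 3.15 yaw -0.00 roll 0.00 F bed [ 1.8 -0.6 -2.7] op 0.121
t 11.20 tip bed mm [-68.7   0.1  -0.4] pitch 1.55 yaw 0.01 roll -0.00 F bed [ 0.9  0.6 -2.1] op 0.121
```

```bash

python3 -m jog '{"travel":[[-0.8,0.15,0],[0.7,-0.15,-1.5],[0,0,-0.6],[0,0,0],[0,0,0]],"dr":[[0,0,0],[0.21,1.0,0],[0.1,0.5,0],[0,0,0],[0,0,0]],"jaw":[255,255,255,255,255]}' >/dev/null
python3 - <<'E'
from bed import *
import pickle
s=get_state();im=read_camera("wrist")[:,:,::-1];where(s)
pickle.dump(s,open("w7.pkl","wb"));cv2.imwrite("pics/w7.png",im)
cv2.imwrite("pics/w7v.png",cv2.resize(im,(800,600),interpolation=cv2.INTER_CUBIC))
E
```

```text
t 11.62 tip bed mm [-69.9   0.    0.1] pitch -0.07 yaw 0.02 roll -0.03 F bed [-3.  -1.1  3.8] op 0.123
```

View pics/w7v.png

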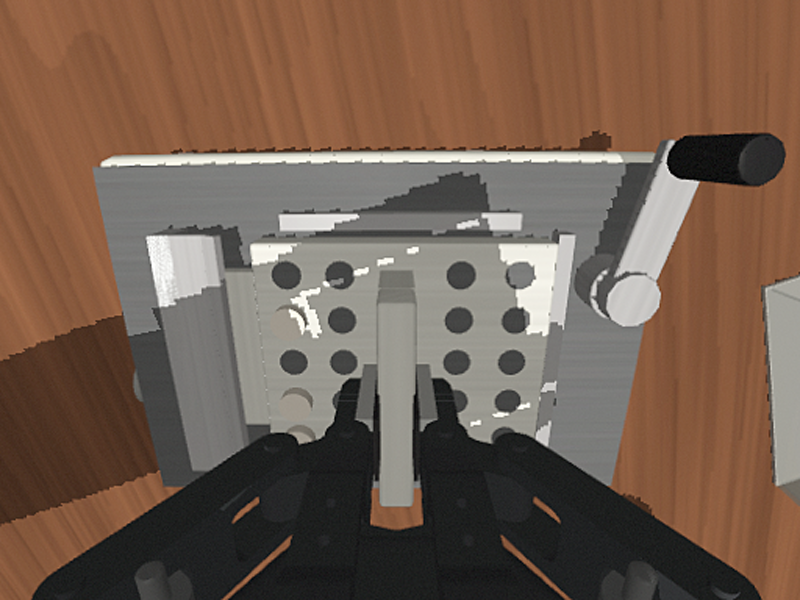

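The block lies flat with the sill clear on its right (558–575), the rails parallel, and an upward reaction. I release, back up, and locate the knob from the pixels already seen: w6 (703,157), w7 (763,160).

```bash

python3 -m jog '{"travel":[[0,0,0],[0,0,0],[0,0,0],[0,0,0],[0,0,0]],"dr":[[0,0,0],[0,0,0],[0,0,0],[0,0,0],[0,0,0]],"jaw":[200,160,130,110,100]}' 30
python3 -m jog '{"travel":[[0,0,5],[0,0,20],[0,0,35],[0,0,35],[0,0,0]],"dr":[[0,0,0],[0,0,0],[0,0,0],[0,0,0],[0,0,0]],"jaw":[100,100,100,100,100]}'
python3 - <<'E'
from bed import *
import pickle
k=1.5625
for n,p,pv in(("w6",(703,157),(599,277)),("w7",(763,160),(633,299)),("w5",(568,156),None),("w1",None,(535,104))):
    s=pickle.load(open(n+".pkl","rb"));c=cam("wrist",s)
    f=lambda p,z:(np.r_[onz(c,(np.array(p,float)+.5)/k-.5,z)[0],z]-O)@B*1e3
    if p:
        q=f(p,.115);print(n,"knob",q.round(1),"ang",np.arctan2(-(q[0]-94),q[1]-30),np.hypot(q[0]-94,q[1]-30))
    if pv: print("pivot (want 94,30)",f(pv,.086).round(1))
s=get_state();print("tcp bed",((s["eef_pos"]-O)@B*1e3).round(1),s["qpos"])
E
```

```text
time: 12.08
eef_pos: [0.4896, 0.1945, 0.0861]
tcp_rot: [0.777, 0.629, -0.0, 0.0]
contact_force: [0.1, -0.0, -0.3]
opening: 0.604
time: 12.5
eef_pos: [0.4941, 0.1955, 0.1898]
tcp_rot: [0.777, 0.63, 0.006, 0.003]
contact_force: [0.7, 0.6, 1.5]
opening: 0.608
w6 knob [104.3  79.   55. ] ang -0.20773758200337458 50.05873405708917
pivot (want 94,30) [93.6 31.2 26. ]
w7 knob [104.5  78.9  55. ] ang -0.21073628275283865 50.043897051445214
pivot (want 94,30) [93.3 31.3 26. ]
w5 knob [104.7  79.3  55. ] ang -0.21358192505571796 50.491674751583794
pivot (want 94,30) [93.1 30.9 26. ]
tcp bed [ 14.   -0.9 129.8] [ 1.85825600e-01 -1.19699982e-04  1.97537522e+00 -2.51040831e-04
  1.15210907e+00  3.94684168e-01]
```

```bash

python3 -m jog '{"travel":[[35,19.8,0],[35,19.8,0],[35,19.8,0],[0,0,0],[0,0,0]],"dr":[[0,0,0],[0,0,0],[0,0,0],[0,0,0],[0,0,0]],"jaw":[100,100,100,100,100]}'
python3 - <<'E'
from bed import *
import pickle
s=get_state();im=read_camera("wrist")[:,:,::-1]
p=(s["eef_pos"]-O)@B*1e3;print("tcp bed",p.round(1));step(*(np.array([104.4,79,70])-p))
pickle.dump(s,open("w8.pkl","wb"));cv2.imwrite("pics/w8.png",im)
cv2.imwrite("pics/w8v.png",cv2.resize(im,(800,600),interpolation=cv2.INTER_CUBIC))
E
```

```text
time: 12.92
eef_pos: [0.5955, 0.2545, 0.1796]
tcp_rot: [0.777, 0.63, -0.001, -0.0]
contact_force: [-0.3, -0.2, 0.3]
opening: 0.607
tcp bed [100.9  77.8 119.6]
bed (np.float64(3.517717340507332), np.float64(1.1524638007630443), np.float64(-49.631135891165684)) -> world mm [  3.7   0.4 -49.6]
```

View pics/w8v.png

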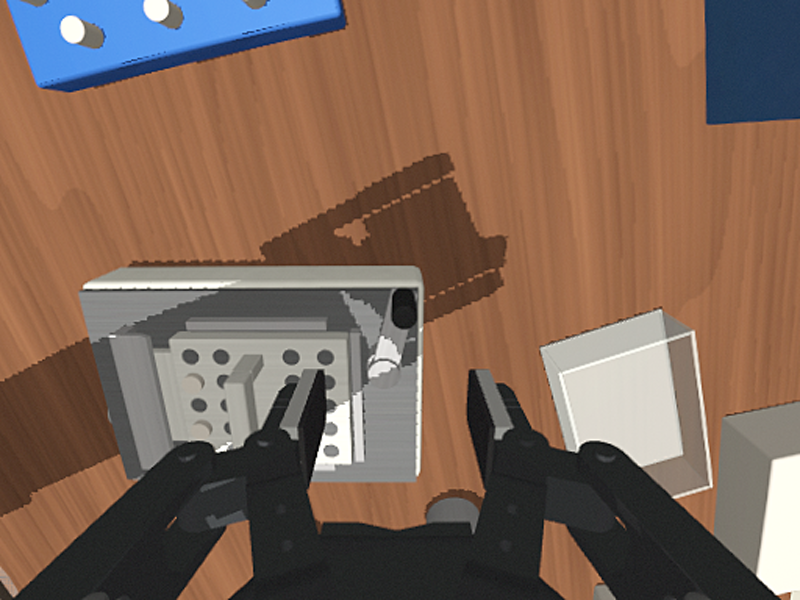

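The knob, black at (404,308), is centred between the open jaws' columns (about 395), and the block still lies flat inside the rails and sill. I descend and grip lightly.

```bash

python3 -m jog '{"travel":[[3.7,0.4,-25],[0,0,-25],[0,0,-22],[0,0,-12],[0,0,0]],"dr":[[0,0,0],[0,0,0],[0,0,0],[0,0,0],[0,0,0]],"jaw":[100,100,100,100,100]}'
python3 -m jog '{"travel":[[0,0,0],[0,0,0]],"dr":[[0,0,0],[0,0,0]],"jaw":[100,100]}'
python3 - <<'E'
from bed import *
s=get_state();p=(s["eef_pos"]-O)@B*1e3;print("tcp bed",p.round(1),s["contact_force"].round(1));step(*(np.array([104.4,79,28])-p))
E
```

```text
time: 13.38
eef_pos: [0.5952, 0.2533, 0.094]
tcp_rot: [0.777, 0.629, -0.003, -0.001]
contact_force: [-0.7, -0.8, 0.3]
opening: 0.608
time: 13.55
eef_pos: [0.5991, 0.2545, 0.0993]
tcp_rot: [0.777, 0.629, 0.001, 0.001]
contact_force: [1.1, 0.0, 0.6]
opening: 0.608
tcp bed [104.4  78.6  39.3] [1.1 0.  0.6]
bed (np.float64(-0.03341147838585812), np.float64(0.39460858375032615), np.float64(-11.3287190980813)) -> world mm [  0.    0.4 -11.3]
```

```bash

python3 -m jog '{"travel":[[0,0.4,-11],[0,0,0],[0,0,0],[0,0,0],[0,0,0]],"dr":[[0,0,0],[0,0,0],[0,0,0],[0,0,0],[0,0,0]],"jaw":[100,160,200,255,255]}' 30
python3 -m jog '{"travel":[[0,0,0],[0,0,0],[0,0,0]],"dr":[[0,0,0],[0,0,0],[0,0,0]],"jaw":[255,255,255]}'
python3 - <<'E'
from bed import *
s=get_state();p=(s["eef_pos"]-O)@B*1e3;print("tcp bed",p.round(1),s["contact_force"].round(1))
c=np.array([93.8,30.5]);r=50
f0=np.arctan2(-(p[0]-c[0]),p[1]-c[1]);print("angle",f0,np.hypot(*(p[:2]-c)))
f=np.linspace(f0,1.57,21);a=np.c_[c[0]-r*np.sin(f),c[1]+r*np.cos(f),f*0]
print("deg/row",np.degrees(f[1]-f[0]));print(np.diff(a@B.T,axis=0)[:,:2].round(1).tolist())
E
```

```text
time: 13.97
eef_pos: [0.5986, 0.2549, 0.0865]
tcp_rot: [0.777, 0.629, 0.0, 0.0]
contact_force: [-0.2, 0.7, -1.4]
opening: 0.151
time: 14.22
eef_pos: [0.5985, 0.2548, 0.0864]
tcp_rot: [0.777, 0.629, 0.0, 0.0]
contact_force: [-0.1, 0.8, -0.3]
opening: 0.147
tcp bed [103.8  78.9  26.4] [-0.1  0.8 -0.3]
angle -0.2038622453436345 49.37343161622855
deg/row 5.081741004789501
[[-4.1, 1.6], [-4.3, 1.2], [-4.4, 0.8], [-4.4, 0.5], [-4.4, 0.1], [-4.4, -0.3], [-4.4, -0.7], [-4.3, -1.1], [-4.2, -1.5], [-4.0, -1.8], [-3.9, -2.2], [-3.6, -2.5], [-3.4, -2.8], [-3.1, -3.1], [-2.8, -3.4], [-2.5, -3.6], [-2.2, -3.8], [-1.9, -4.0], [-1.5, -4.2], [-1.1, -4.3]]
```

```bash

python3 -m jog '{"travel":[[-4.1,1.6,0],[-4.3,1.2,0],[-4.4,0.8,0],[-4.4,0.5,0],[-4.4,0.1,0]],"dr":[[0,0,4.5],[0,0,4.5],[0,0,4.5],[0,0,4.5],[0,0,4.5]],"jaw":[255,255,255,255,255]}'
python3 -m jog '{"travel":[[-4.4,-0.3,0],[-4.4,-0.7,0],[-4.3,-1.1,0],[-4.2,-1.5,0],[-4.0,-1.8,0]],"dr":[[0,0,4.5],[0,0,4.5],[0,0,4.5],[0,0,4.5],[0,0,4.5]],"jaw":[255,255,255,255,255]}'
python3 - <<'E'
from bed import *
s=get_state();p=(s["eef_pos"]-O)@B*1e3;print("tcp bed",p.round(1),"angle",np.arctan2(93.8-p[0],p[1]-30.5),np.hypot(p[0]-93.8,p[1]-30.5))
E
```

```text
time: 14.63
eef_pos: [0.5784, 0.2592, 0.0866]
tcp_rot: [0.637, 0.771, 0.002, 0.002]
contact_force: [5.5, 1.5, -3.6]
opening: 0.151
time: 15.05
eef_pos: [0.5567, 0.2547, 0.0865]
tcp_rot: [0.475, 0.88, 0.002, 0.002]
contact_force: [4.5, 2.5, -1.9]
opening: 0.152
tcp bed [63.  70.  26.5] angle 0.6629084478747418 50.09361360308579
```

```bash

python3 -m jog '{"travel":[[-3.9,-2.2,0],[-3.6,-2.5,0],[-3.4,-2.8,0],[-3.1,-3.1,0],[-2.8,-3.4,0]],"dr":[[0,0,4.5],[0,0,4.5],[0,0,4.5],[0,0,4.5],[0,0,4.5]],"jaw":[255,255,255,255,255]}'
python3 -m jog '{"travel":[[-2.5,-3.6,0],[-2.2,-3.8,0],[-1.9,-4.0,0],[-1.5,-4.2,0],[-1.1,-4.3,0]],"dr":[[0,0,4.5],[0,0,4.5],[0,0,4.5],[0,0,4.5],[0,0,4.5]],"jaw":[255,255,255,255,255]}'
python3 -m jog '{"travel":[[-0.2,-1.5,0],[0,-1,0],[0,0,0]],"dr":[[0,0,0],[0,0,0],[0,0,0]],"jaw":[255,255,255]}'
python3 - <<'E'
from bed import *
s=get_state();p=(s["eef_pos"]-O)@B*1e3;print("tcp bed",p.round(1),"angle",np.arctan2(93.8-p[0],p[1]-30.5),np.hypot(p[0]-93.8,p[1]-30.5),"F bed",(s["contact_force"]@B).round(1))
E
```

```text
time: 15.47
eef_pos: [0.5392, 0.241, 0.0864]
tcp_rot: [0.294, 0.956, 0.002, 0.001]
contact_force: [3.2, 5.6, -0.2]
opening: 0.154
time: 15.88
eef_pos: [0.5294, 0.2212, 0.0864]
tcp_rot: [0.102, 0.995, 0.002, 0.001]
contact_force: [1.9, 4.4, -1.0]
opening: 0.154
time: 16.13
eef_pos: [0.529, 0.2202, 0.0864]
tcp_rot: [0.105, 0.994, 0.003, 0.0]
contact_force: [0.6, 10.6, -1.8]
opening: 0.156
tcp bed [43.  30.5 26.4] angle 1.5698462561109117 50.806485325849785 F bed [-1.6 10.5 -1.8]
```

The stop is reached: measured angle 1.57 and a 10 N reaction. I release and retreat.

```bash

python3 -m jog '{"travel":[[0,0.5,0],[0,0,0],[0,0,0],[0,0,0],[0,0,0]],"dr":[[0,0,0],[0,0,0],[0,0,0],[0,0,0],[0,0,0]],"jaw":[230,200,170,150,150]}'
python3 -m jog '{"travel":[[0,0,10],[0,0,30],[0,0,35],[0,0,35],[0,0,20]],"dr":[[0,0,0],[0,0,0],[0,0,0],[0,0,0],[0,0,0]],"jaw":[150,150,150,150,150]}'
python3 -m jog '{"travel":[[0,-35,0],[0,-35,0],[0,-35,0],[0,0,0],[0,0,0]],"dr":[[0,0,0],[0,0,0],[0,0,0],[0,0,0],[0,0,0]],"jaw":[150,150,150,150,150]}'
python3 - <<'E'
from bed import *
import pickle
s=get_state();im=read_camera("wrist")[:,:,::-1]
pickle.dump(s,open("w9.pkl","wb"));cv2.imwrite("pics/w9.png",im)
tp=read_camera("top")[:,:,::-1];sd=read_camera("side")[:,:,::-1]
a=np.zeros((600,800,3),np.uint8);a[:300,:400]=cv2.resize(im,(400,300));a[:300,400:]=cv2.resize(tp,(400,300))
a[300:]=cv2.resize(sd[130:250,120:440],(800,300),interpolation=cv2.INTER_CUBIC)
cv2.imwrite("pics/w9v.png",a)
E
```

```text
time: 16.55
eef_pos: [0.5291, 0.2173, 0.0861]
tcp_rot: [0.105, 0.995, -0.0, 0.0]
contact_force: [0.1, -1.4, 0.0]
opening: 0.415
time: 16.97
eef_pos: [0.5308, 0.2177, 0.2217]
tcp_rot: [0.105, 0.995, 0.001, 0.003]
contact_force: [1.0, 0.6, -0.7]
opening: 0.411
time: 17.38
eef_pos: [0.5293, 0.111, 0.2171]
tcp_rot: [0.106, 0.994, -0.0, 0.001]
contact_force: [0.2, 0.2, -0.5]
opening: 0.411
```

View pics/w9v.png

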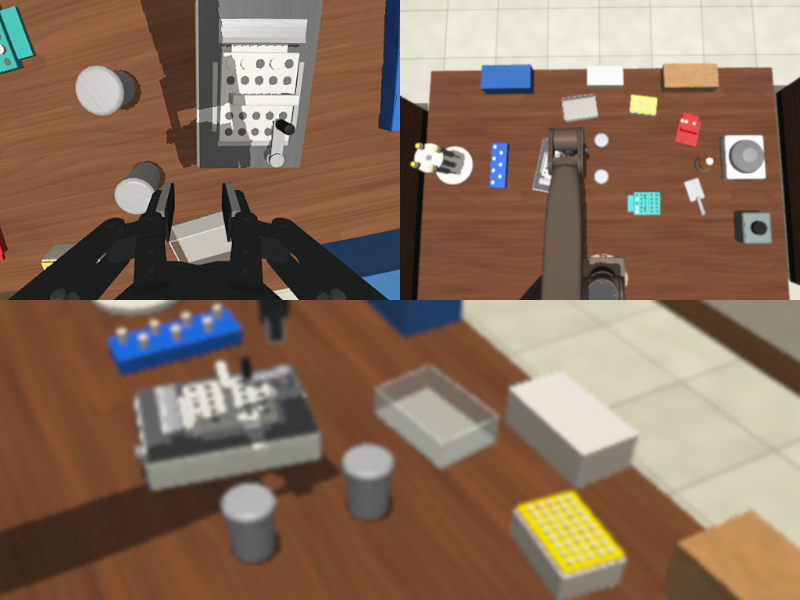

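Final picture: the block is flat in the bed with its tongue under the lip. The keeper arm runs over the block from the pivot (276,160) to the knob (286,127), and the other objects stand where they were. One quick numeric check, then hand in.

```bash
python3 - <<'E'
from bed import *
import pickle
s=pickle.load(open("w9.pkl","rb"));c=cam("wrist",s);im=cv2.imread("pics/w9.png")
f=lambda p,z:((np.r_[onz(c,np.array(p)*1.28,z)[0],z]-O)@B*1e3).round(1)
m=(im.max(2)<45).astype(np.uint8);m[:135]=0;m[185:]=0;m[:,:335]=0;m[:,395:]=0
ys,xs=np.nonzero(m);print("knob px",xs.min(),xs.max(),ys.min(),ys.max())
k=f((279.5,123.5),.115);print("knob top bed (want ~44,30)",k,"pivot",f((277,160),.086))
sign_off()
E
```

```text
knob px 353 376 153 172
knob top bed (want ~44,30) [36.  16.8 55. ] pivot [92.7 30.5 26. ]
the job is handed in; nothing more can be done
```

I loaded the block and swung the keeper over it, then let go and handed the job in at about 17.5 s. The last numeric check, on the knob's position, disagreed with the other evidence.

**What I did:**
- I gripped the block by its bar and carried it over the jars.
- I tilted it 9° and slid the tongue under the lip until it touched the back wall. Then I backed off and lowered the plain edge flat inside the sill.
- I released the bar, gripped the knob and swung the keeper round to its stop.

**What the checks showed:**
- **Block:** measured pitch was -0.07°, with an upward push from the bed. The pictures show the tongue under the lip, and the block flat inside the rails and sill.
- **Keeper:** the angle read from the gripper while it held the knob was 1.57 rad, with a 10 N push back from the stop. The final picture shows the arm over the block.
- **Other objects:** nothing else looks moved in the final top and side views. I compared these by eye only.
- **Failed check:** I placed the knob's top from pixels in the last picture and got bed (36, 17) mm instead of about (44, 30). I guessed by eye which end of the knob was its top, and probably took the wrong end. I did not measure it again before handing in, so that picture does not independently confirm the final keeper angle. The pivot in the same picture came out as expected.

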